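Set the slicing guide's fence to the wooden gauge with the play taken up

TASK

Set the slicing guide to the wooden gauge block: turn its handwheel to open the fence well past the gauge's width, stand the gauge upright on the bed in the middle of the gap and let go of it. Then wind the wheel back, in the closing direction only so that its play is taken up, until the pointer is back about at the index rib and the fence nips the gauge snugly but gently, and let go. Leave the bowl and the pitcher where they are.

Things in the scene. Friction and masses are not known exactly. Their poses are not given: they have to be found in the camera images.
- guide: Slicing guide fixed to the counter: aluminium bed 130 (x) x 300 (y) x 15 mm high, origin at the centre of its underside. Along its y: the fixed guard plate (inner face at y = -85 mm, 100 mm long in x, 30 mm high above the bed, 10 mm thick), the gap, the sliding fence (same length and height), then a white gear housing (y = 40 to 145 mm, top 52 mm above the counter) with the handwheel on it.
- fence: The sliding fence; moves along the guide's y only (+y opens), 20 mm per rad of the wheel once the play is taken up. Its origin is on its nominal gap-side face, mid-length, 0.5 mm above the bed: nominal gap = (origin's y in the guide's frame) + 85 mm. The gap starts at 16 to 21 mm and can go to 40 mm.
- fence_top (a point): Middle of the fence's top edge, 45 mm above the counter, 13 mm behind the nominal gap-side face. The white face plate on the gap side is sprung (16 N per mm) and worn: it may stand up to 2 mm proud or shy of nominal, so where it meets the gauge must be felt. A gentle, snug nip on the gauge is 3 to 14 N; over 20 N bruises it.
- wheel_grip (a point): Centre of the handwheel, on its vertical axis, 79 mm above the counter, at x = 0, y = 85 mm in the guide's frame. Round black wheel, 52 mm diameter, 22 mm thick (68 to 90 mm above the counter), free all round; below it the housing top at 52 mm, the index rib up to 58 mm. Counter-clockwise from above opens the fence, clockwise closes it.
- gear: Pinion under the wheel, same axis, 60 mm above the counter. The wheel has 0.45 rad of play on it, in which it turns freely (0.015 N m), and may start anywhere in the play. Driving the fence takes about 0.14 N m, plus 0.02 N m per newton of nip; with the wheel held still the first 0.14 N m of that is borne by the gear's friction, so once let go it keeps about 7 N of nip and eases off any more.
- pointer (a point): Tip of the steel pointer bar on top of the wheel, 24 mm from the wheel's axis, 90 mm above the counter. With the play taken up in the closing direction it stands at the index rib when the fence is at the gauge's width (24 mm); with the play taken up the other way it is 0.45 rad off.
- mark (a point): The place of the pointer's tip when it points at the index rib: 24 mm from the wheel's axis along the guide's +x, 90 mm above the counter. The rib is a small dark steel bar on the housing just outside the wheel's rim, along the guide's +x.
- gap (a point): Point on the bed (15 mm above the counter) in the middle of the guard plate's length, 12 mm from the guard's face towards the fence: where the middle of the gauge's foot is when it is nipped.
- gauge: Olivewood gauge block, 40 (its x) x 24 (its y, the measured width) x 70 mm tall, 65 g, standing upright on the counter; origin at the centre of its underside. In the guide its 24 mm go across the gap (its y along the guide's y, either way round).
- bowl: Olivewood bowl, 140 mm across, 60 mm high; bystander, origin at the centre of its underside.
- pitcher: Ribbed glass pitcher, 110 mm across, 190 mm high; bystander, origin at the centre of its underside.

How it is judged (in metres and radians):
On the way, in this order (a step that is already met when the one before it is completed fails the run):
1. the fence is opened past the mark: nominal gap at least 28 mm (y of fence in the frame of guide above -0.057 m), for 0.2 s.
2. the gauge stands upright on the bed in the gap, let go, with the fence still open wider than the gauge (x of gauge in the frame of gap between -0.03 and 0.03 m and y of gauge in the frame of gap between -0.004 and 0.018 m and z of gauge in the frame of gap below 0.003 m and angle between gauge's own z axis and vertical below 0.1 rad and y of fence in the frame of guide above -0.0585 m and contact force between the fingers and gauge below 0.2 N), for 0.2 s.
3. the fence, closed back onto the gauge, nips it with 2 to 16 N (contact force between fence and gauge between 2 and 16 N), for 0.2 s.
At the end, for the whole second after the job is handed in: The gauge stands upright and square on the bed between guard and fence, within 30 mm of the middle of the guard's length, nipped by the fence with 2 to 16 N; the pointer's tip is within 6 mm of the mark; everything is at rest and let go (all of step 3 and horizontal distance between pointer and mark below 0.006 m and x of gauge in the frame of gap between -0.03 and 0.03 m and y of gauge in the frame of gap between -0.003 and 0.003 m and z of gauge in the frame of gap below 0.003 m and angle between gauge's own z axis and vertical below 0.06 rad and angle between the y axis of gauge and the y axis of guide, either way round below 0.08 rad and linear speed of gauge below 0.01 m/s); the robot touches nothing.
It fails at once if the fence presses the gauge with more than 20 N (contact force between fence and gauge above 20 N).
It fails at once if the bowl or the pitcher is shifted more than 15 mm (distance of any of bowl, pitcher from where it was at the start of the episode above 0.015 m).
It also fails if it takes over 72 s, if anything falls off the work surface, if the arm or the gripper's body presses on something with over 40 N, if the wrist force passes 120 N, or if a joint passes its speed limit or range.

ROBOT

A 6-joint arm with a two-finger parallel gripper is mounted at the origin on the work surface. World frame = base frame: x ahead of the robot, y to its left, z up, the work surface at z = 0. Lengths are in mm, angles in degrees, forces in N, time in s.
With the tool pointing down it reaches from about 300 to 850 mm from the base axis. Payload 4.2 kg.
Tool frame: the origin (TCP) lies at the very end of the fingers, on their centre line; the grasp point (between the pads) lies 19 mm behind it; x points along the fingers, z is the direction in which the jaws open and shut, and the axes are right-handed (so a half turn about x gives the same grasp; the last joint's range is limited). The gripper opens to 91 mm and grips with 3 to 60 N. Pads are 32 mm wide; open, the fingers measure 118 mm over their backs; the gripper's body (76 mm by 178 mm) begins 60 mm behind the grasp point.
Start: joints at [-68.182, 18.312, 89.639, -0, 72.044, -1.146], TCP at [224.344, -529.446, 213.976] pointing down, gripper open.
Joint ranges: [-177.97, 177.97], [-48.28, 115.42], [12.27, 149.76], [-77.06, 257.06], [2.81, 150.46], [-146.56, 146.56]. Speed limits (degrees/s): [147.25, 147.25, 180, 180, 180, 180].

INTERFACE

Orientations are given as [roll, pitch, yaw] about the fixed x, y, z axes, in that order (R = Rz(yaw) Ry(pitch) Rx(roll)).
In Python, from workcell import state, grab_frame, camera_info, env, search_frame, place_of gives the robot as it stands.
- The arm moves only by the tool drive_tool, never from a script. Its argument "plan" is a list of rows, each a list of 7 numbers: the turn, a rotation vector about the world's x, y, z in degrees, then the shift along the world's x, y, z in mm, then the finger opening in mm, from 0 to 91.2. In form: [[wx, wy, wz, dx, dy, dz, jaw], ...]. A call has 1 to 10 rows; each row is the pose to reach, as a shift and turn from the pose measured when the call began; what a row does not reach only later rows make up. A row lasts 1/8 s, in which the tool goes at most 62.5 mm and 10.7 degrees, less where a joint would pass 70% of its speed; a pose out of reach is approached as far as the arm can. A call with a gripper value outside its range is refused whole. The fingers move at their own pace and stop on an object; "grip_force" is the grip in N (left out, the last holds). Time passes only in rows, so rows that repeat a pose let the fingers close. It gives the time, the measured TCP pose, the force and the opening at its end, in the units of the state.
- state(): the state, without advancing time (a new reading comes with each control period).
- grab_frame(name): name is "side" or "top"; returns the picture (384x512x3 uint8, red, green, blue); there is no depth.
- camera_info(name): a dict with "intrinsics" (3x3 intrinsics, pixels), "origin" and "orientation" of the camera in the world. Camera axes: x right, y down, z forward; pixel columns grow to the right and rows downward; lengths in mm; the calibration is good to about 2 mm. A picture is of the moment at which its call begins. camera_info takes no time and is no camera call.
- env.job_done(): hands the job in, once; it reports no verdict.
Trained networks look in the newest picture that a camera, given by its name, has taken for a name from the list of things; names that differ only in an ending like _2 or _b are one class to them, and where a whole thing is asked for, a point or a joint stands for the part that bears it (a point fixed in the world has none). Each returns a list of dicts, best first, with "p" (0 to 1); they miss things now and then, are a little off and sometimes report something else, mostly with a low value. They report only what shows in the picture. A call takes as long as a camera call.
- search_frame(camera, label): "rect" ([left, top, right, bottom] as shares, 0 to 1, of the picture: columns of its width, rows of its height, round what is visible of it).
- place_of(camera, label): "location" ([column, row] as shares, 0 to 1, of the picture: columns of its width, rows of its height: a listed point, or the origin of a listed thing).
The state is a dict: "time_s": time; "qpos": joint angles; "qvel": joint speeds; "effort": joint torques, N m; "ee_pos": TCP position; "ee_rot": TCP orientation; "force": force on the tool from outside, world axes, zero at the start; "torque": the same for the moment, N m; "gripper_width": finger opening in mm.
Only numpy, scipy, OpenCV 4.12 (cv2) and the standard library are available. Lean on these libraries where they do the work, as an engineer would, in place of code of your own. Each camera call takes 0.05 s, during which the arm holds its last target. There are 200 camera calls.

## Working session

There is one attempt and no reset: what is moved stays moved. The work goes in short steps, Python scripts to look and compute and a tool call to move; the robot and the scene stay as the last step left them, time stands still between calls to the robot, and variables do not carry over. Pictures are saved under pics/ and viewed, about 8 in all and at most 12, crops included, and the job is handed in when it is done.

Besides the shell and the picture viewer there is one more tool, called by a JSON object that holds its "op" and its "data". drive_tool: Moves the arm, as the interface text tells. Its arguments: {"type":"object","properties":{"plan":{"type":"array"},"grip_force":{"type":"number"}},"required":["plan"]}

```bash
mkdir -p pics; ls
cat > h.py <<'E'
import numpy as np, cv2
from scipy.spatial.transform import Rotation as R
from workcell import *
def cam(n):
    c=camera_info(n);K=np.array(c["intrinsics"]);o=np.array(c["origin"],float);q=np.array(c["orientation"],float)
    M=q if q.shape==(3,3) else (R.from_euler('xyz',q,degrees=True).as_matrix() if q.size==3 else R.from_quat(q).as_matrix())
    return K,o,M
def ray(n,s):
    K,o,M=cam(n);d=M@np.linalg.inv(K)@np.array([s[0]*512,s[1]*384,1]);return o,d/np.linalg.norm(d)
def atz(n,s,z):
    o,d=ray(n,s);return o+d*(z-o[2])/d[2]
def tri(a,b,na="side",nb="top"):
    o1,d1=ray(na,a);o2,d2=ray(nb,b)
    t=np.linalg.lstsq(np.stack([d1,-d2],1),o2-o1,rcond=None)[0]
    p,q=o1+d1*t[0],o2+d2*t[1];return (p+q)/2,np.linalg.norm(p-q)
def proj(n,p):
    K,o,M=cam(n);u=K@M.T@(np.array(p)-o);return u[:2]/u[2]
E
python3 - <<'E'
from h import *
for n in("side","top"):print(camera_info(n))
ims=[grab_frame(n) for n in("side","top")]
for n,i in zip(("side","top"),ims):cv2.imwrite(f"pics/{n}0.png",cv2.resize(i[:,:,::-1],(800,600)))
for l in ["guide","fence","fence_top","wheel_grip","pointer","mark","gap","gauge","bowl","pitcher","gear"]:
    r={n:place_of(n,l) for n in("side","top")}
    print(l,{n:[(np.round(x["location"],4).tolist(),round(x["p"],2)) for x in v[:2]] for n,v in r.items()})
    if r["side"] and r["top"]:print("   ",*tri(r["side"][0]["location"],r["top"][0]["location"]))
print(state())
E
```

```text
pics
{'intrinsics': array([[447.14969895,   0.        , 252.40269023],
       [  0.        , 447.14969895, 201.64294405],
       [  0.        ,   0.        ,   1.        ]]), 'origin': array([301.38017736, 897.5590139 , 816.37489656]), 'orientation': array([-129.57397181,    1.04477796, -165.68542419])}
{'intrinsics': array([[431.8767769 ,   0.        , 254.37223678],
       [  0.        , 431.8767769 , 190.04034081],
       [  0.        ,   0.        ,   1.        ]]), 'origin': array([ 337.92100406,   59.33094953, 1066.36604112]), 'orientation': array([-1.67434629e+02, -6.46843829e-02, -9.55812691e+01])}
guide {'side': [([0.515, 0.5383], 0.69)], 'top': [([0.5559, 0.5482], 0.56)]}
    [517.79736404 -34.39365515   5.84322379] 7.934884665378463
fence {'side': [([0.5301, 0.4948], 0.61)], 'top': [([0.6121, 0.5464], 0.64), ([0.6025, 0.5279], 0.61)]}
    [ 511.3583567  -104.9263332    12.63372877] 7.693699953771742
fence_top {'side': [([0.5359, 0.4727], 0.62)], 'top': [([0.6012, 0.5307], 0.92)]}
    [509.30852904 -86.84186717  59.7473822 ] 12.375880480079019
wheel_grip {'side': [([0.5129,
[... 1013 characters left out ...]
9304988  56.12805674  64.69514126] 7.609739840019859
{'time_s': 1.2, 'qpos': array([-6.81819440e+01,  1.83115752e+01,  8.96401424e+01,  1.23069833e-03,
        7.20418043e+01, -1.14642475e+00]), 'qvel': array([-0.03419581,  0.03695621,  0.0737509 , -0.00098512,  0.01704289,
        0.01615947]), 'effort': array([-2.15623630e-03, -4.12366140e+01, -2.32233185e+01,  7.26173725e-02,
        3.75953119e-02,  1.22328166e-05]), 'ee_pos': array([ 224.35173568, -529.44643173,  213.97143122]), 'ee_rot': array([  9.09790315,  89.99341687, -57.9379955 ]), 'force': array([-0.34690257,  0.14016109,  0.05219334]), 'torque': array([-0.02393525, -0.03056245, -0.02026363]), 'gripper_width': 90.90953355446112}
```

Run:
```python
from h import *
s=cv2.imread("pics/side0.png");t=cv2.imread("pics/top0.png")
s=cv2.resize(s[180:480,250:600],(700,600));t=cv2.resize(t[170:430,330:730],(800,520))
cv2.imwrite("pics/s0c.png",s);cv2.imwrite("pics/t0c.png",t)
```

```text
(no output)
```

View pics/t0c.png

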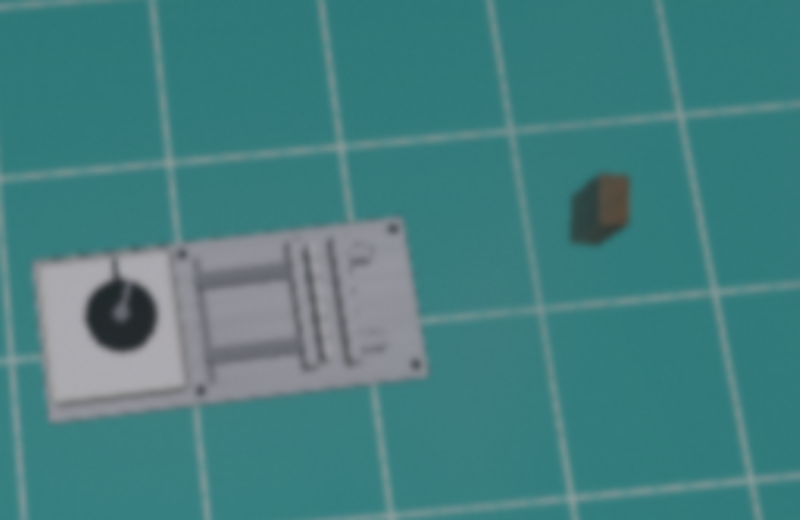

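View pics/side0.png

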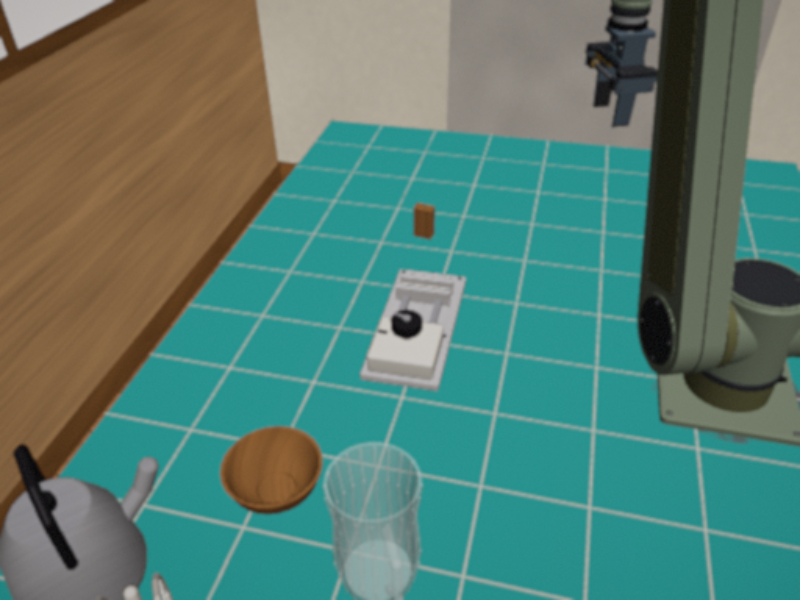

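Top crop: the guide's bed corners are at crop (35,262), (403,218), (427,375) and (50,420). The wheel is at (121,313), and its pointer sits about 20° clockwise of the rib at (114,262). The gauge top is around (614,200). The side view agrees, with the bowl and pitcher well clear. Next I fit the silhouettes for poses.

```bash
cat > fit.py <<'E'
from h import *
from scipy.optimize import minimize
def box(x0,x1,y0,y1,z0,z1):return np.array([[x,y,z] for x in(x0,x1) for y in(y0,y1) for z in(z0,z1)],float)
def sil(n,parts,p,S=4):
    m=np.zeros((384*S,512*S),np.uint8);c,s=np.cos(p[2]),np.sin(p[2])
    for P in parts:
        W=np.c_[P[:,0]*c-P[:,1]*s+p[0],P[:,0]*s+P[:,1]*c+p[1],P[:,2]]
        u=np.array([proj(n,w) for w in W])*S
        cv2.fillConvexPoly(m,cv2.convexHull(np.round(u).astype(np.int32)),1)
    return m
def mask(im,seed,n,S=4):
    h=cv2.cvtColor(cv2.resize(im,None,fx=S,fy=S,interpolation=cv2.INTER_LINEAR),cv2.COLOR_RGB2HSV)
    teal=((h[...,0]>75)&(h[...,0]<100)&(h[...,1]>85)).astype(np.uint8)
    k,l=cv2.connectedComponents(1-teal)
    u=(proj(n,seed)*S).astype(int);return (l==l[u[1],u[0]]).astype(np.uint8)
def fit(ims,parts,p0,z):
    r={}
    ms={n:mask(i,(p0[0],p0[1],z),n) for n,i in ims.items()}
    for sel in(list(ims),)+tuple([n] for n in ims):
        f=lambda q:sum(1-(lambda a,b:(a&b).sum()/(a|b).sum())(ms[n],sil(n,parts,(q[0],q[1],q[2]/100))) for n in sel)
        q0=np.array([p0[0],p0[1],p0[2]*100]);b=minimize(f,q0,method="Nelder-Mead",options=dict(initial_simplex=q0+np.array([[0,0,0],[12,0,0],[0,12,0],[0,0,15]]),xatol=.1,fatol=1e-4,maxiter=120))
        r["+".join(sel)]=(np.round(b.x[:2],1),round(b.x[2]/100*57.3,1),round(b.fun,3))
    return r
a=np.linspace(0,6.28,24)
wheel=np.concatenate([np.c_[26*np.cos(a),85+26*np.sin(a),0*a+z] for z in(68,90)])
GU=[box(-65,65,-150,150,0,15),box(-50,50,40,145,15,52),wheel,box(-50,50,-95,-85,15,45)]
GA=[box(-20,20,-12,12,0,70)]
E
python3 - <<'E'
from fit import *
ims={n:grab_frame(n) for n in("side","top")}
print(fit(ims,GU,(515,-35,.13),20))
for y in(.0,.8,1.5,-.7):print(fit(ims,GA,(568,-338,y),35))
s=state();M=R.from_euler('xyz',s["ee_rot"],degrees=True).as_matrix();print(M.round(3))
E
```

```text
Traceback (most recent call last):
  File "fit.py", line 21, in fit
    q0=np.array([p0[0],p0[1],p0[2]*100]);b=minimize(f,q0,method="Nelder-Mead",options=dict(initial_simplex=q0+np.array([[0,0,0],[12,0,0],[0,12,0],[0,0,15]]),xatol=.1,fatol=1e-4,maxiter=120))
                                           ~~~~~~~~^^^^^^^^^^^^^^^^^^^^^^^^^^^^^^^^^^^^^^^^^^^^^^^^^^^^^^^^^^^^^^^^^^^^^^^^^^^^^^^^^^^^^^^^^^^^^^^^^^^^^^^^^^^^^^^^^^^^^^^^^^^^^^^^^^^^^^^^^^^
  File "fit.py", line 20, in <lambda>
    f=lambda q:sum(1-(lambda a,b:(a&b).sum()/(a|b).sum())(ms[n],sil(n,parts,(q[0],q[1],q[2]/100))) for n in sel)
               ~~~^^^^^^^^^^^^^^^^^^^^^^^^^^^^^^^^^^^^^^^^^^^^^^^^^^^^^^^^^^^^^^^^^^^^^^^^^^^^^^^^^^^^^^^^^^^^^^
  File "fit.py", line 20, in <genexpr>
    f=lambda q:sum(1-(lambda a,b:(a&b).sum()/(a|b).sum())(ms[n],sil(n,parts,(q[0],q[1],q[2]/100))) for n in sel)
                                                                ~~~^^^^^^^^^^^^^^^^^^^^^^^^^^^^^^
  File "fit.py", line 8, in sil
    u=np.array([proj(n,w) for w in W])*S
                ~~~~^^^^^
  File "h.py", line 17, in proj
    K,o,M=cam(n);u=K@M.T@(np.array(p)-o);return u[:2]/u[2]
          ~~~^^^
  File "h.py", line 5, in cam
    c=camera_info(n);K=np.array(c["intrinsics"]);o=np.array(c["origin"],float);q=np.array(c["orientation"],float)
ValueError: time passes only in moves, steps and waits
```

```bash
sed -i 's/^def cam(n):/import functools\n@functools.lru_cache\ndef cam(n):/' h.py
sed -i 's/    k,l=cv2.connectedComponents(1-teal)/    k,l=cv2.connectedComponents(cv2.morphologyEx(1-teal,cv2.MORPH_OPEN,np.ones((19,19),np.uint8)))/' fit.py
python3 - <<'E'
from fit import *
ims={n:grab_frame(n) for n in("side","top")}
out=[]
for n in ims:
    for p,q in(((515,-35,.13),GU),((568,-338,0),GA)):
        print(n,mask(ims[n],(p[0],p[1],35),n).sum(),sil(n,q,p).sum())
    o=cv2.resize(ims[n][:,:,::-1],None,fx=4,fy=4)
    m=mask(ims[n],(515,-35,20),n)|mask(ims[n],(568,-338,35),n)
    o[...,2]=np.where(m>0,255,o[...,2]);x,y=[int(v) for v in proj(n,(530,-150,0))*4]
    out.append(cv2.resize(o[max(y-350,0):y+450,max(x-500,0):x+500],(500,400)))
cv2.imwrite("pics/m.png",np.vstack(out)[:600] if 0 else np.hstack([cv2.resize(i,(400,320)) for i in out]))
print(fit(ims,GU,(515,-35,.13),20))
for y in(.0,.8,1.5,-.7):print(fit(ims,GA,(568,-338,y),35))
s=state();M=R.from_euler('xyz',s["ee_rot"],degrees=True).as_matrix();print(M.round(3))
E
```

```text
side 57426 56616
side 4582 4824
top 103547 102574
top 4404 6284
{'side+top': (array([512.7, -33.3]), np.float64(1.4), np.float64(0.023)), 'side': (array([512.5, -33.4]), np.float64(1.4), np.float64(0.014)), 'top': (array([513.2, -33.4]), np.float64(1.5), np.float64(0.009))}
{'side+top': (array([ 565.5, -331.8]), np.float64(0.9), np.float64(0.355)), 'side': (array([ 564.8, -328.8]), np.float64(1.1), np.float64(0.05)), 'top': (array([ 566.7, -334. ]), np.float64(-3.4), np.float64(0.289))}
{'side+top': (array([ 566.2, -333.7]), np.float64(22.9), np.float64(0.377)), 'side': (array([ 566.2, -329.6]), np.float64(44.7), np.float64(0.128)), 'top': (array([ 568.8, -336.6]), np.float64(26.6), np.float64(0.282))}
{'side+top': (array([ 566.6, -335.3]), np.float64(58.1), np.float64(0.517)), 'side': (array([ 565.6, -332.3]), np.float64(61.9), np.float64(0.114)), 'top': (array([ 568., -338.]), np.float64(90.2), np.float64(0.426))}
{'side+top': (array([ 566.5, -333.9]), np.float64(-33.3), np.float64(0.366)), 'side': (array([ 565.3, -329.1]), np.float64(-40.3), np.float64(0.082)), 'top': (array([ 568. , -335.2]), np.float64(-30.3), np.float64(0.248))}
[[ 0.     0.921  0.39 ]
 [-0.     0.39  -0.921]
 [-1.    -0.     0.   ]]
```

View pics/m.png

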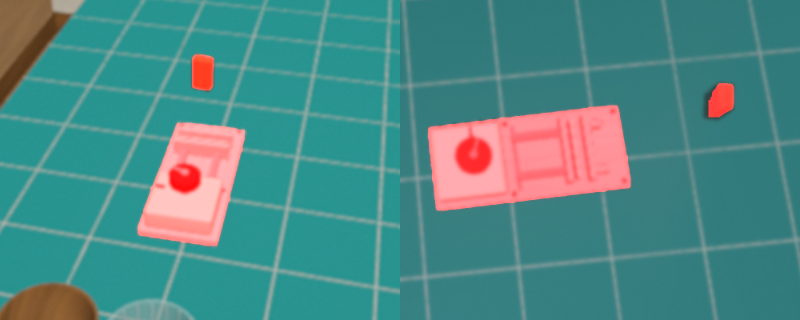

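The guide fits well: (512.8, -33.4), yaw 1.4°, which puts the wheel at about (510.7, 51.6). I'm moving over the wheel with the jaws at about -40°. I'll refit the gauge on the way, because its dark side was lost from the mask.

{"op": "drive_tool", "data": {"plan": [[0,0,10,100,203,-20,91],[0,0,20,200,406,-40,91],[0,0,27,286,581,-64,91],[0,0,27,286,581,-64,91],[0,0,27,286,581,-64,91],[0,0,27,286,581,-64,91],[0,0,27,286,581,-64,91],[0,0,27,286,581,-64,91],[0,0,27,286,581,-64,91],[0,0,27,286,581,-64,91]]}}

```text
time_s: 2.65
ee_pos: [499.9, 30.6, 152.7]
ee_rot: [25.8, 89.9, -14.2]
force: [0.8, -0.9, 0.4]
gripper_width: 90.8
```

```bash
sed -i 's/&(h\[...,1\]>85))/\&(h[...,1]>85)\&(h[...,2]>VMIN[n]))/; s/^a=np/VMIN={"top":88,"side":0}\na=np/' fit.py
python3 - <<'E'
from fit import *
ims={n:grab_frame(n) for n in("side","top")}
h=cv2.cvtColor(ims["top"],cv2.COLOR_RGB2HSV)
for p in((600,-335,0),(565,-330,70),(565,-310,30)):
    u=proj("top",p).astype(int);print(u,h[u[1],u[0]])
for y in(.0,.25,-.25):print(fit(ims,GA,(566,-331,y),35), mask(ims["top"],(566,-331,35),"top").sum())
u=proj("top",(566,-331,35)).astype(int)
cv2.imwrite("pics/g1.png",cv2.resize(ims["top"][u[1]-30:u[1]+30,u[0]-40:u[0]+40,::-1],(640,480),interpolation=cv2.INTER_CUBIC))
E
```

```text
[397 166] [ 90 145 137]
[407 172] [18 61 92]
[393 177] [ 90 133 121]
{'side+top': (array([ 567.9, -331.7]), np.float64(-8.9), np.float64(1.188)), 'side': (array([ 544.6, -330.5]), np.float64(-22.5), np.float64(0.997)), 'top': (array([ 567.9, -331.7]), np.float64(-8.9), np.float64(0.191))} 4997
{'side+top': (array([ 567.5, -333.9]), np.float64(20.3), np.float64(1.206)), 'side': (array([ 544.5, -348.6]), np.float64(42.8), np.float64(0.997)), 'top': (array([ 567.5, -333.9]), np.float64(20.3), np.float64(0.209))} 4997
{'side+top': (array([ 567.4, -333.8]), np.float64(-25.6), np.float64(1.159)), 'side': (array([ 535.9, -325.7]), np.float64(-17.8), np.float64(0.997)), 'top': (array([ 567.4, -333.8]), np.float64(-25.7), np.float64(0.163))} 4997
```

{"op": "drive_tool", "data": {"plan": [[0,0,0,10.8,21,0,91],[0,0,0,10.8,21,-30,91],[0,0,0,10.8,21,-60,91],[0,0,0,10.8,21,-88.7,91],[0,0,0,10.8,21,-88.7,91],[0,0,0,10.8,21,-88.7,91],[0,0,0,10.8,21,-88.7,70],[0,0,0,10.8,21,-88.7,65],[0,0,0,10.8,21,-88.7,60]], "grip_force": 15}}

```text
time_s: 3.88
ee_pos: [512.2, 54.4, 63.8]
ee_rot: [79.7, 89.8, 40.0]
force: [-1.0, -0.1, 0.2]
gripper_width: 63.8
```

View pics/g1.png

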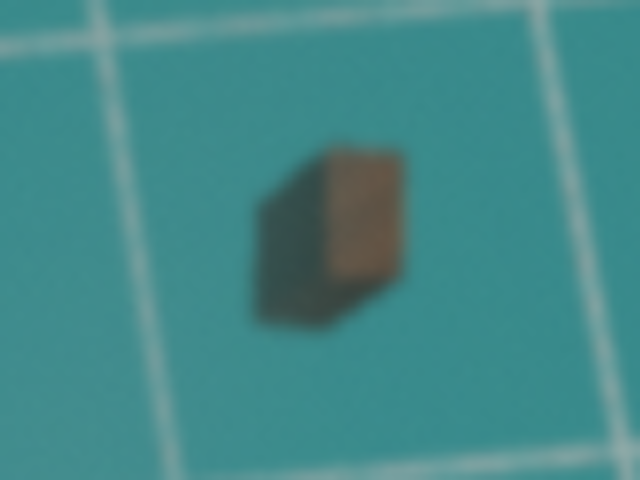

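{"op": "drive_tool", "data": {"plan": [[0,0,0,-1.5,-2.8,0,60],[0,0,0,-1.5,-2.8,0,56],[0,0,0,-1.5,-2.8,0,50],[0,0,0,-1.5,-2.8,0,45],[0,0,0,-1.5,-2.8,0,45]], "grip_force": 10}}

```text
time_s: 4.5
ee_pos: [511.9, 50.9, 64.0]
ee_rot: [48.0, 89.7, 8.4]
force: [3.2, -4.4, -1.3]
gripper_width: 51.6
```

Run:
```python
from h import *
s=state();print(s["ee_pos"],s["force"],s["torque"],s["gripper_width"],s["qpos"])
c=[np.array(p)/8+(367,142) for p in((330,150),(403,153),(401,278),(328,275))]
W=np.array([atz("top",p/np.array([512,384]),70)[:2] for p in c]);print(W.round(1),W.mean(0))
d=W[0]-W[3]+W[1]-W[2];print(np.degrees(np.arctan2(d[1],d[0])),np.linalg.norm(d)/2)
```

```text
[511.90602395  50.8879568   64.00019307] [ 3.18042863 -4.42945211 -1.34838259] [-0.67149749 -0.53895308  0.00670383] 51.60158118998518 [4.38407072e+00 2.12271200e+01 1.09714103e+02 2.45098010e-02
 4.87948146e+01 4.40188477e+01]
[[ 594.7 -338.1]
 [ 591.7 -359.8]
 [ 553.5 -352.2]
 [ 556.5 -330.8]] [ 574.10545537 -345.21503917]
-11.021283216647507 38.877674216585774
```

{"op": "drive_tool", "data": {"plan": [[0,0,0,0,0,0,45],[0,0,8,0,0,0,45],[0,0,16,0,0,0,45],[0,0,24,0,0,0,45],[0,0,32,0,0,0,45],[0,0,40,0,0,0,45],[0,0,48,0,0,0,45],[0,0,56,0,0,0,45],[0,0,64,0,0,0,45],[0,0,64,0,0,0,45]], "grip_force": 30}}

```text
time_s: 5.75
ee_pos: [513.9, 50.6, 64.1]
ee_rot: [11.9, 89.6, 36.3]
force: [5.7, -1.6, -3.8]
gripper_width: 51.4
```

Run:
```python
from h import *
s=state();print(s["ee_pos"],s["force"],s["torque"],s["gripper_width"],s["qpos"][5])
u=proj("top",(566,-331,35)).astype(int)
c=[np.array(p)/8+u-(40,30) for p in((330,150),(403,153),(401,278),(328,275))]
W=np.array([atz("top",p/np.array([512,384]),70)[:2] for p in c]);print(W.round(1),W.mean(0))
d=W[0]-W[3]+W[1]-W[2];print(np.degrees(np.arctan2(d[1],d[0])),np.linalg.norm(d)/2)
i=grab_frame("top");c=proj("top",(512,-20,40)).astype(int)
cv2.imwrite("pics/w1.png",cv2.resize(i[c[1]-50:c[1]+50,c[0]-70:c[0]+70,::-1],(784,560),interpolation=cv2.INTER_CUBIC))
```

```text
[513.86367467  50.55163006  64.05563207] [ 5.71401244 -1.57332163 -3.78928756] [-0.65058222 -0.9188819   0.01358279] 51.365728917150385 -20.373863432045532
[[ 586.  -324.4]
 [ 583.  -346. ]
 [ 545.  -338.7]
 [ 548.  -317.2]] [ 565.49877267 -331.58948824]
-10.879944426511425 38.706273252052206
```

View pics/w1.png

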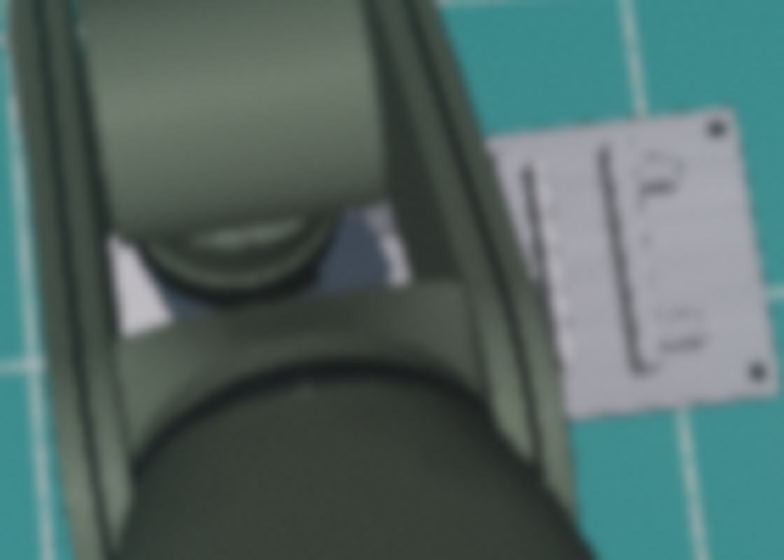

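The gauge fits at (565.5, -331.6), yaw about -10°. The fence has opened: its face line is at crop column ~548 and the guard line is at ~620, about 33 mm apart. I'll add 13° more and let go.

{"op": "drive_tool", "data": {"plan": [[0,0,7,0,1,0,45],[0,0,13,0,1,0,45],[0,0,13,0,1,0,45],[0,0,13,0,1,0,70],[0,0,13,0,1,0,91],[0,0,13,0,1,0,91],[0,0,13,0,1,60,91],[0,0,13,0,1,110,91]]}}

```text
time_s: 6.8
ee_pos: [513.7, 51.8, 175.5]
ee_rot: [16.2, 89.6, 53.5]
force: [1.0, 0.0, -0.8]
gripper_width: 90.8
```

{"op": "drive_tool", "data": {"plan": [[0,0,-10,9,-60,-20,91],[0,0,-20,18,-122,-40,91],[0,0,-30,27,-184,-50,91],[0,0,-40,36,-246,-55,91],[0,0,-47.3,45,-308,-55,91],[0,0,-47.3,53.3,-370,-55,91],[0,0,-47.3,53.3,-383.3,-55,91],[0,0,-47.3,53.3,-383.3,-55,91],[0,0,-47.3,53.3,-383.3,-55,91]]}}

```text
time_s: 7.92
ee_pos: [566.7, -329.6, 120.4]
ee_rot: [31.0, 89.7, 21.1]
force: [0.2, 0.4, -0.0]
gripper_width: 91.1
```

Run:
```python
from fit import *
s=state();print(s["ee_pos"],s["ee_rot"])
ims={n:grab_frame(n) for n in("side","top")}
for l in ("fence_top","pointer","wheel_grip","fence","mark"):
    r={n:place_of(n,l) for n in ims}
    if r["side"] and r["top"]:print(l,*tri(r["side"][0]["location"],r["top"][0]["location"]))
    if r["top"]:print("  top",atz("top",r["top"][0]["location"],{"fence_top":45,"fence":15.5}.get(l,90)),r["top"][0]["p"])
c=proj("top",(512,-20,40)).astype(int);i=ims["top"];a=cv2.resize(i[c[1]-45:c[1]+45,c[0]-70:c[0]+70,::-1],(780,500),interpolation=cv2.INTER_CUBIC)
cv2.imwrite("pics/w2.png",a)
```

```text
[ 566.69883624 -329.58867225  120.36686987] [30.9560549  89.65959482 21.1063659 ]
fence_top [512.4017008  -70.46490475  51.4001818 ] 4.753841639391168
  top [515.92096393 -71.12894019  45.        ] 0.74
pointer [526.52446016  66.12477858  82.87000761] 9.367165440205978
  top [529.87701904  66.49553263  90.        ] 0.58
wheel_grip [507.37325105  53.83115455  92.45730424] 5.113239010571727
  top [505.21310738  53.56655066  90.        ] 0.72
fence [513.93695482 -78.44636639  21.71138396] 6.272327840682872
  top [511.8005853  -79.50325802  15.5       ] 0.55
  top [541.15787178  58.45768002  90.        ] 0.91
```

View pics/w2.png

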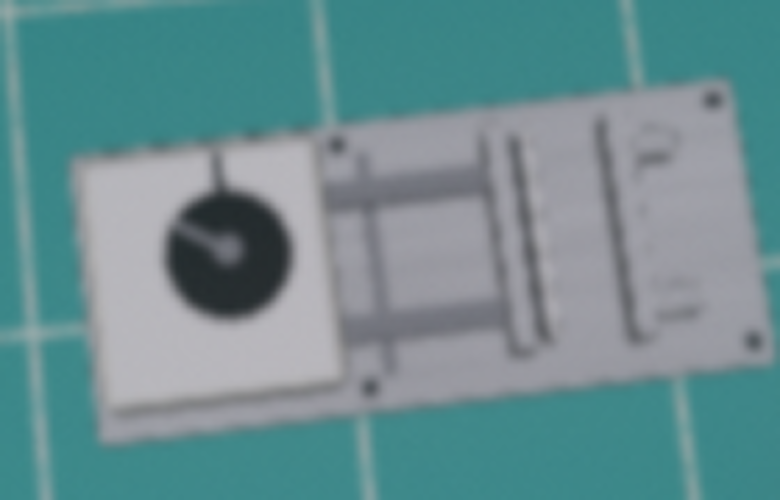

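The pointer at (178,222) is about 54° counter-clockwise of the rib at (220,185). That implies a gap of about 34 mm, and the fence_top fix agrees. Grasping the gauge now.

{"op": "drive_tool", "data": {"plan": [[0,0,0,0,-2,-40,91],[0,0,0,0,-2,-84,91],[0,0,0,0,-2,-84,91],[0,0,0,0,-2,-84,60],[0,0,0,0,-2,-84,38],[0,0,0,0,-2,-84,30],[0,0,0,0,-2,-84,30],[0,0,0,0,-2,-84,30],[0,0,0,0,-2,-84,30]], "grip_force": 15}}

```text
time_s: 9.65
ee_pos: [567.1, -333.5, 36.7]
ee_rot: [15.1, 89.6, 5.1]
force: [0.5, -0.2, 0.8]
gripper_width: 40.0
```

{"op": "drive_tool", "data": {"plan": [[0,0,0,0,0,40,30],[0,0,3,-8,35,65,30],[0,0,7,-20,90,65,30],[0,0,11.4,-32,145,65,30],[0,0,11.4,-44,200,65,30],[0,0,11.4,-51,230.5,65,30],[0,0,11.4,-51,230.5,65,30],[0,0,11.4,-51,230.5,50,30],[0,0,11.4,-51,230.5,50,30],[0,0,11.4,-51,230.5,50,30]]}}

```text
time_s: 10.9
ee_pos: [516.1, -103.9, 86.1]
ee_rot: [18.5, 89.7, 19.9]
force: [0.9, 0.0, 0.0]
gripper_width: 40.0
```

Run:
```python
from h import *
s=state();print(s["ee_pos"],s["ee_rot"],s["gripper_width"])
for n in("side","top"):
    i=grab_frame(n);c=proj(n,(515,-100,60)).astype(int)
    cv2.imwrite(f"pics/p_{n}.png",cv2.resize(i[c[1]-36:c[1]+36,c[0]-48:c[0]+48,::-1],(800,600),interpolation=cv2.INTER_CUBIC));print(c)
    for l in("gauge",):
        r=place_of(n,l);print(n,l,[(np.round(x["location"],4),x["p"],atz(n,x["location"],s["ee_pos"][2]-36.7)) for x in r[:2]])
p=s["ee_pos"];M=R.from_euler('z',1.4,degrees=True).as_matrix()
for d in(0,2.5):
    c=proj("side",(0,0,0));print(d,[(((proj("side",M@[x,y+d,z-36.7]+p))-proj("side",(515,-100,60)).astype(int)+(48,36))*8.333).round() for x in(-20,20) for y in(-12,12) for z in(0,70)])
```

```text
[ 516.11118049 -103.87713054   86.13772592] [18.50671276 89.65796293 19.91568836] 40.013538454208856
[271 177]
side gauge [(array([0.5248, 0.4768]), 0.85, array([519.81319333, -88.57886628,  49.43772592]))]
[313 203]
top gauge []
0 [array([465., 312.]), array([469., 143.]), array([452., 354.]), array([456., 183.]), array([351., 299.]), array([351., 130.]), array([337., 340.]), array([336., 170.])]
2.5 [array([464., 317.]), array([468., 147.]), array([451., 358.]), array([455., 188.]), array([350., 303.]), array([350., 134.]), array([335., 344.]), array([335., 174.])]
```

View pics/p_side.png

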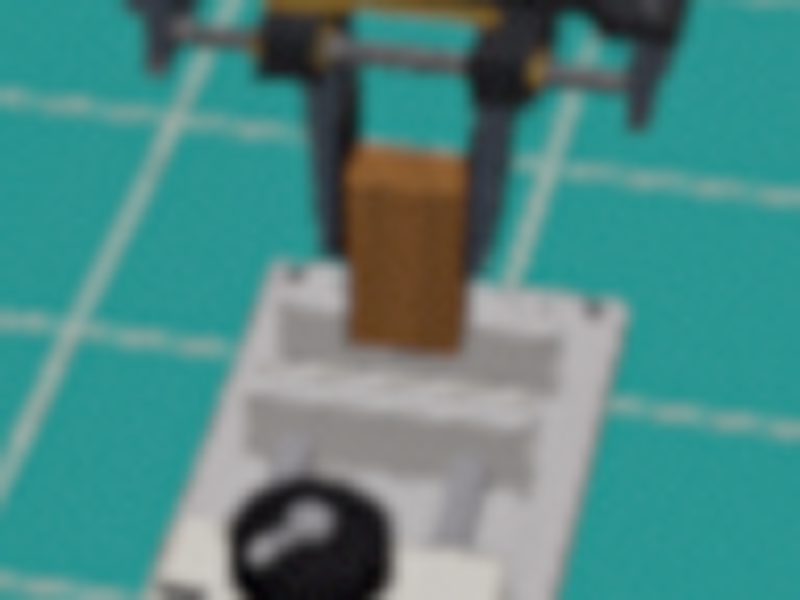

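The gauge hangs square over the gap, with its lower front edge at (350,343)–(463,353). That is within about 1 mm in y of what the TCP predicts. I'll shift +2.5 mm towards the fence and lower it.

{"op": "drive_tool", "data": {"plan": [[0,0,0,0,2.5,0,30],[0,0,0,0,2.5,-12,30],[0,0,0,0,2.5,-24,30],[0,0,0,0,2.5,-31,30],[0,0,0,0,2.5,-34,30],[0,0,0,0,2.5,-34,30],[0,0,0,0,2.5,-34,30]]}}

```text
time_s: 11.98
ee_pos: [516.6, -101.0, 53.1]
ee_rot: [11.5, 89.6, 12.9]
force: [0.6, -0.1, -0.0]
gripper_width: 39.9
```

{"op": "drive_tool", "data": {"plan": [[0,0,0,0,0,-0.7,30],[0,0,0,0,0,-1.4,30],[0,0,0,0,0,-1.4,30]]}}

```text
time_s: 12.35
ee_pos: [516.6, -101.0, 51.7]
ee_rot: [11.0, 89.6, 12.5]
force: [-0.4, -0.6, 0.1]
gripper_width: 40.0
```

{"op": "drive_tool", "data": {"plan": [[0,0,0,0,0,-0.6,30],[0,0,0,0,0,-0.9,30],[0,0,0,0,0,-0.9,30]]}}

```text
time_s: 12.72
ee_pos: [516.6, -101.0, 51.6]
ee_rot: [10.1, 89.5, 11.5]
force: [-1.4, 0.7, 6.5]
gripper_width: 40.3
```

{"op": "drive_tool", "data": {"plan": [[0,0,0,0,0,0,46],[0,0,0,0,0,0,60],[0,0,0,0,0,0,75],[0,0,0,0,0,0,75],[0,0,0,0,0,30,75],[0,0,0,0,0,75,91],[0,0,0,0,0,115,91],[0,0,0,0,0,125,91]]}}

```text
time_s: 13.72
ee_pos: [518.0, -101.3, 179.1]
ee_rot: [0.6, 89.3, 2.0]
force: [0.2, 0.4, -0.3]
gripper_width: 90.8
```

Run:
```python
from h import *
s=state();print(s["ee_pos"],s["ee_rot"],s["gripper_width"],s["force"],s["torque"])
n="side";i=grab_frame(n);c=proj(n,(515,-100,60)).astype(int)
cv2.imwrite(f"pics/q_{n}.png",cv2.resize(i[c[1]-36:c[1]+36,c[0]-48:c[0]+48,::-1],(800,600),interpolation=cv2.INTER_CUBIC))
```

```text
[ 517.99920483 -101.29035501  179.13480123] [ 0.59122691 89.25991927  2.04650416] 90.77617981178949 [ 0.21756135  0.37288913 -0.26385263] [-0.03908097 -0.10161297  0.02612601]
```

View pics/q_side.png

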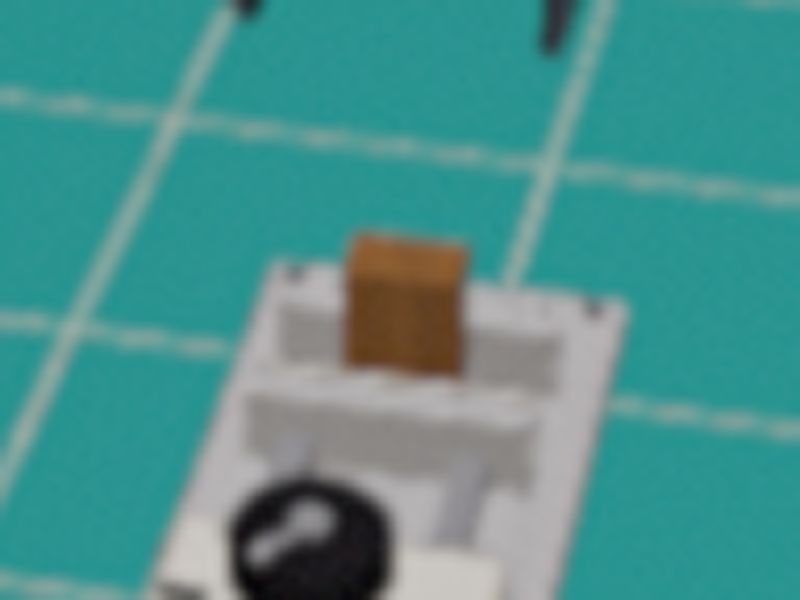

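The gauge stands upright in the gap, released, with the fence clear of it: its front lower edge is hidden just behind the fence top at row ~375. Back to the wheel, also correcting the 0.7° tool tilt.

{"op": "drive_tool", "data": {"plan": [[0,0.7,10,-2,50,0,91],[0,0.7,20,-4,105,0,91],[0,0.7,30,-4,153.3,-10,91],[0,0.7,30,-4,153.3,-30,91],[0,0.7,30,-4,153.3,-70,91],[0,0.7,30,-4,153.3,-100,91],[0,0.7,30,-4,153.3,-115,91],[0,0.7,30,-4,153.3,-115,70],[0,0.7,30,-4,153.3,-115,60]]}}

```text
time_s: 14.9
ee_pos: [514.4, 52.1, 64.5]
ee_rot: [60.5, 89.8, 91.9]
force: [1.3, -0.3, 0.4]
gripper_width: 73.9
```

{"op": "drive_tool", "data": {"plan": [[0,0,0,0,0,0,58],[0,0,0,0,0,0,54],[0,0,0,0,0,0,45],[0,0,0,0,0,0,45],[0,0,0,0,0,0,45]], "grip_force": 10}}

```text
time_s: 15.52
ee_pos: [513.7, 51.5, 65.1]
ee_rot: [85.3, 89.8, 116.7]
force: [-2.9, -1.8, 6.0]
gripper_width: 51.2
```

```bash
cat > st.py <<'E'
from h import *
s=state();print(s["time_s"],s["ee_pos"].round(2),"jaw",round(s["ee_rot"][2]-s["ee_rot"][0],2),"pitch",round(s["ee_rot"][1],2),"F",s["force"].round(2),"T",s["torque"].round(3),"w",round(s["gripper_width"],2),"eff6",s["effort"][3:].round(3),s["qpos"][5].round(2))
E
python3 st.py
```

```text
15.525 [513.67  51.54  65.08] jaw 31.47 pitch 89.83 F [-2.89 -1.82  6.03] T [-0.431  0.47   0.02 ] w 51.25 eff6 [ 0.638 -1.086  0.018] -27.25
```

{"op": "drive_tool", "data": {"plan": [[0,0,0,0,0,0,45],[0,0,-7,0,0,0,45],[0,0,-14,0,0,0,45],[0,0,-20,0,0,0,45],[0,0,-20,0,0,0,45]], "grip_force": 25}}

```text
time_s: 16.15
ee_pos: [513.4, 51.4, 65.1]
ee_rot: [96.5, 89.8, 108.0]
force: [-2.9, -0.9, 2.8]
gripper_width: 51.5
```

```bash
python3 st.py
```

```text
16.15 [513.39  51.44  65.13] jaw 11.54 pitch 89.84 F [-2.94 -0.88  2.85] T [-0.331  0.297  0.011] w 51.45 eff6 [ 0.398 -0.656  0.202] -7.34
```

{"op": "drive_tool", "data": {"plan": [[0,0,-5,0,0,0,45],[0,0,-10,0,0,0,45],[0,0,-15,0,0,0,45],[0,0,-18,0,0,0,45]]}}

```text
time_s: 16.65
ee_pos: [513.1, 51.4, 65.1]
ee_rot: [106.4, 89.8, 100.0]
force: [-1.6, -1.0, 2.5]
gripper_width: 51.8
```

```bash
python3 st.py
```

```text
16.65 [513.13  51.39  65.14] jaw -6.42 pitch 89.84 F [-1.57 -0.98  2.52] T [-0.227  0.296  0.167] w 51.79 eff6 [ 0.398 -0.646 -0.123] 10.63
```

{"op": "drive_tool", "data": {"plan": [[0,0,-3,0,0,0,45],[0,0,-6,0,0,0,45],[0,0,-8,0,0,0,45]]}}

```text
time_s: 17.02
ee_pos: [513.0, 51.4, 65.1]
ee_rot: [111.3, 89.8, 96.9]
force: [-1.7, -1.1, 2.0]
gripper_width: 51.5
```

```bash
python3 st.py
```

```text
17.025 [513.01  51.43  65.13] jaw -14.38 pitch 89.85 F [-1.72 -1.11  1.96] T [-0.18   0.22   0.176] w 51.51 eff6 [ 0.367 -0.583 -0.045] 18.6
```

{"op": "drive_tool", "data": {"plan": [[0,0,-0.7,0,0,0,45],[0,0,-1.4,0,0,0,45]]}}

```text
time_s: 17.27
ee_pos: [513.0, 51.4, 65.2]
ee_rot: [110.9, 89.8, 95.1]
force: [-1.1, -0.6, 1.3]
gripper_width: 51.4
```

```bash
python3 st.py
```

```text
17.275 [513.01  51.45  65.16] jaw -15.78 pitch 89.85 F [-1.12 -0.64  1.35] T [-0.212  0.246  0.137] w 51.35 eff6 [ 0.37  -0.545  0.067] 20.0
```

{"op": "drive_tool", "data": {"plan": [[0,0,-0.5,0,0,0,45],[0,0,-1,0,0,0,45]]}}

```text
time_s: 17.52
ee_pos: [513.0, 51.4, 65.1]
ee_rot: [112.3, 89.8, 95.5]
force: [-2.9, -0.0, 1.5]
gripper_width: 51.4
```

```bash
python3 st.py
```

```text
17.525 [512.97  51.43  65.14] jaw -16.8 pitch 89.85 F [-2.87 -0.01  1.48] T [-0.162  0.246  0.185] w 51.36 eff6 [ 0.364 -0.549  0.092] 21.02
```

{"op": "drive_tool", "data": {"plan": [[0,0,-0.5,0,0,0,45],[0,0,-1,0,0,0,45]]}}

```text
time_s: 17.77
ee_pos: [513.0, 51.4, 65.2]
ee_rot: [112.6, 89.8, 94.7]
force: [-2.1, -1.4, 2.2]
gripper_width: 51.4
```

```bash
python3 st.py
```

```text
17.775 [512.97  51.44  65.15] jaw -17.83 pitch 89.85 F [-2.07 -1.37  2.15] T [-0.192  0.24   0.169] w 51.38 eff6 [ 0.359 -0.557  0.094] 22.05
```

{"op": "drive_tool", "data": {"plan": [[0,0,-0.5,0,0,0,45],[0,0,-1,0,0,0,45]]}}

```text
time_s: 18.02
ee_pos: [512.9, 51.5, 65.1]
ee_rot: [114.0, 89.8, 95.1]
force: [-1.7, -1.1, 1.5]
gripper_width: 51.6
```

```bash
python3 st.py
```

```text
18.025 [512.94  51.46  65.14] jaw -18.86 pitch 89.85 F [-1.74 -1.14  1.53] T [-0.115  0.254  0.14 ] w 51.63 eff6 [ 0.356 -0.565  0.095] 23.08
```

{"op": "drive_tool", "data": {"plan": [[0,0,-0.5,0,0,0,45],[0,0,-1,0,0,0,45]]}}

```text
time_s: 18.27
ee_pos: [512.9, 51.4, 65.1]
ee_rot: [114.8, 89.8, 94.9]
force: [-0.9, -1.5, 2.3]
gripper_width: 51.4
```

```bash
python3 st.py
```

```text
18.275 [512.95  51.45  65.12] jaw -19.9 pitch 89.85 F [-0.9  -1.46  2.25] T [-0.162  0.252  0.171] w 51.43 eff6 [ 0.352 -0.573  0.096] 24.11
```

{"op": "drive_tool", "data": {"plan": [[0,0,-0.5,0,0,0,45],[0,0,-1,0,0,0,45]]}}

```text
time_s: 18.52
ee_pos: [512.9, 51.5, 65.1]
ee_rot: [114.8, 89.8, 93.9]
force: [-2.3, -0.1, 2.4]
gripper_width: 51.8
```

```bash
python3 st.py
```

```text
18.525 [512.93  51.46  65.14] jaw -20.92 pitch 89.85 F [-2.27 -0.13  2.36] T [-0.13   0.209  0.24 ] w 51.8 eff6 [ 0.386 -0.577  0.186] 25.14
```

Contact felt: torque rose 0.09 N m, which is about 4.5 N of nip. Half a degree more should bring about 7 N.

{"op": "drive_tool", "data": {"plan": [[0,0,-0.25,0,0,0,45],[0,0,-0.5,0,0,0,45],[0,0,-0.5,0,0,0,45]]}}

```text
time_s: 18.9
ee_pos: [512.9, 51.5, 65.1]
ee_rot: [115.0, 89.8, 93.6]
force: [-1.6, -0.8, 2.5]
gripper_width: 51.4
```

```bash
python3 st.py
```

```text
18.9 [512.92  51.48  65.13] jaw -21.42 pitch 89.85 F [-1.61 -0.85  2.52] T [-0.173  0.272  0.281] w 51.36 eff6 [ 0.395 -0.576  0.25 ] 25.64
```

{"op": "drive_tool", "data": {"plan": [[0,0,0,0,0,0,54],[0,0,0,0,0,0,65],[0,0,0,0,0,0,80],[0,0,0,0,0,0,91],[0,0,0,0,0,60,91],[0,0,0,0,0,110,91],[0,0,0,0,0,150,91],[0,0,0,-50,-60,170,91],[0,0,0,-90,-120,170,91],[0,0,0,-120,-180,170,91]]}}

```text
time_s: 20.15
ee_pos: [407.1, -102.0, 235.2]
ee_rot: [76.2, 89.9, 54.9]
force: [1.0, -1.0, -0.1]
gripper_width: 91.2
```

{"op": "drive_tool", "data": {"plan": [[0,0,0,0,-60,0,91],[0,0,0,0,-120,0,91],[0,0,0,0,-170,0,91],[0,0,0,0,-170,0,91]]}}

```text
time_s: 20.65
ee_pos: [406.9, -274.8, 234.9]
ee_rot: [69.3, 89.9, 47.7]
force: [-0.3, 0.5, -0.3]
gripper_width: 91.1
```

Run:
```python
from h import *
o=[]
for n in("side","top"):
    i=grab_frame(n);c=proj(n,(515,-20,50)).astype(int)
    o.append(cv2.resize(i[c[1]-60:c[1]+60,c[0]-75:c[0]+75,::-1],(750,600),interpolation=cv2.INTER_CUBIC)[:, :])
cv2.imwrite("pics/end.png",cv2.resize(np.hstack(o)[:, :],(800,320)))
cv2.imwrite("pics/endt.png",o[1])
```

```text
(no output)
```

View pics/end.png

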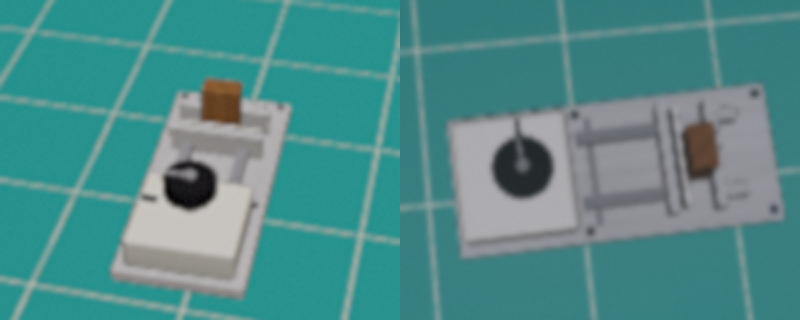

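View pics/endt.png

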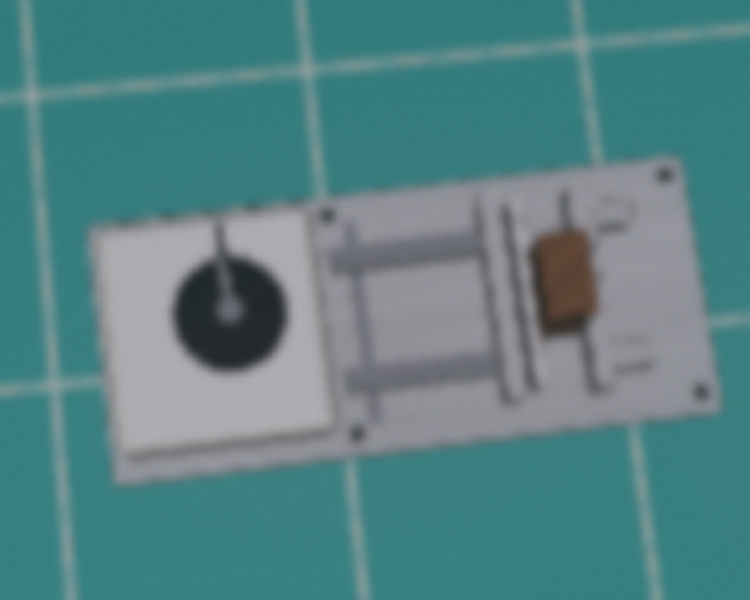

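The pointer at (222,265) lies in line with the rib at (219,235). The gauge at (565,280) is upright and square between the plates, and the arm is clear. Handing in.

```bash
python3 -c "
from workcell import *
print(env.job_done())"
```

```text
the job is handed in; nothing more can be done
None
```

The slicing guide is set to the gauge and the job is handed in, at about 21 s of the 72 s allowed; no verdict was reported. I opened the fence to a gap of about 34 mm, stood the gauge in the gap and let go. Then I wound the wheel back in the closing direction only until I felt the nip, added half a degree, and released.

**Last checks**
- **Nip:** the last readings before letting go put it at about 6.3 N (wrist torque) and 7.7 N (joint 6 effort). Both are inside the 3–14 N range, but I did not re-measure after letting go.
- **Pointer:** in the final top picture it lines up with the index rib to within a few degrees, about 1 mm at the tip.
- **Gauge:** the final pictures show it upright and square between the guard and the fence.
- **Arm and bystanders:** the arm is clear of everything, and it never went near the bowl or the pitcher. I did not check them in a final picture.

**Disagreements**
- The network's single-point positions for the wheel were up to about 8 mm off where the gripper found it. I used outline fits and the grip itself instead.
- Camera and robot positions differed by about 2–3 mm in x.

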